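# Stand a serving platter in the hidden groove of a plate ledge

### The job

Take the blue platter out of the rack and stand it on the black plate ledge, midway along it: set its bottom edge on the front third of the tread and slide it back along the tread, without lifting it, until the edge drops into the groove, which you cannot see and must feel for. Stop there, ease it back until it leans on the brass rail, and let go; treat the platter gently, never leaning on it hard, and leave the other things where they are.

Things in the scene. Friction and masses are not known exactly. Their poses are not given: they have to be found in the camera images.
- platter: blue stoneware serving platter on edge: 10 mm thick (its x; the rim is full thickness), 180 mm wide (its y), 165 mm high (its z), 0.4 to 0.65 kg; the dished face looks to its -x. Origin: middle of its bottom edge face. It starts upright in the rack's middle slot, bottom edge 20 mm above the counter. It chips if knocked or pressed on the ledge with over 35 N.
- platter_top (a point): middle of the platter's top edge, 165 mm above its origin along its z
- ledge: black plate ledge, fixed: 180 mm deep (its x), 350 mm long (its y); origin at the centre of its underside, front to its -x, brass rail at its back (+x). Cap strips 30 mm deep, 31 mm high, run along front and rear; end cheeks 14 mm wide, 31 mm high. The black tread lies between them. A platter in the groove leans back 10 to 24 degrees on the rail.
- ledge_tread (a point): point on the flat tread's top, 28 mm above the counter, above the ledge's origin; open 60 mm to front (-x) and back, 160 mm to each side. One straight groove along y, full length, 14 mm wide, 8 mm deep. The tread is shifted to set the lean, then clamped, so the groove's middle lies anywhere from 12 to 38 mm behind this point. Black in black: feel for it.
- rail_mid (a point): middle of the brass rail, a round bar 10 mm thick along the ledge's y, 62 mm behind (+x) the ledge's origin and 120 mm above the counter; its posts stand 155 mm to either side
- rack: wooden plate rack, fixed, 200 mm (its x) by 160 mm (its y), origin at the centre of its underside; two rails at y -50 and +50 mm, top 20 mm, each with 8 upright dowels, 10 mm thick, 24 mm apart, tops 90 mm above the counter. Plates stand across it, in the planes of constant x; the middle slot is at x 0
- plate_white: white square plate on edge in the rack, 10 mm thick, 140 mm wide, 110 mm high, 48 mm in front (-x) of the platter; origin in the middle of its bottom edge face
- plate_grey: grey plate of the same size, 48 mm behind (+x) the platter
- mug: blue mug, 80 mm across, 92 mm tall, origin at the centre of its underside
- vase: pink bud vase, 68 mm across, 150 mm tall, origin at the centre of its underside
- tumbler_a: glass tumbler, 72 mm across, 100 mm tall, origin at the centre of its underside
- tumbler_b: second glass tumbler of the same size
- wine: green wine bottle, 74 mm across, 290 mm tall, origin at the centre of its underside
- bowl: white bowl, 130 mm across, 60 mm tall, origin at the centre of its underside
Things that resemble listed ones, but are neither listed nor needed, are in the scene too. Of the things that look like the platter, the middle-sized one is meant.

How it is judged:
On the way, in this order (a step that is already met when the one before it is completed fails the run):
1. the platter's bottom edge is set down on the front third of the tread, upright within 20 degrees (x of platter in the frame of ledge between -0.062 and -0.015 m and y of platter in the frame of ledge between -0.04 and 0.04 m and z of platter in the frame of ledge between 0.024 and 0.034 m and angle between platter's own z axis and vertical below 0.35 rad and contact force between platter and ledge above 0.3 N), for 0.1 s.
2. slid back, its bottom edge has dropped into the groove: its middle at least 3.5 mm below the tread's top (x of platter in the frame of ledge between 0 and 0.05 m and y of platter in the frame of ledge between -0.04 and 0.04 m and z of platter in the frame of ledge between 0.012 and 0.0245 m), for 0.2 s.
At the end, for the whole second after the job is handed in: the platter stands in the groove (middle of its bottom edge 3.5 mm or more below the tread's top), within 40 mm of midway along the ledge, parallel to it within 0.06 rad, its top leaning on the rail (55 to 100 mm behind the ledge's middle, under 0.5 rad), released, at rest (all of step 2 and x of platter_top in the frame of ledge between 0.055 and 0.1 m and angle between platter's own z axis and vertical below 0.5 rad and angle between the y axis of platter and the y axis of ledge, either way round below 0.06 rad and linear speed of platter below 0.01 m/s and angular speed of platter below 0.06 rad/s and contact force between platter and the fingers below 0.1 N); the robot touches nothing.
It fails at once if the platter was pushed against the ledge or its rail with more than 35 N (contact force between platter and ledge above 35 N).
It fails at once if over the part of the tread behind its front third, the platter's bottom edge was carried more than 12 mm above the tread instead of being slid along it (x of platter in the frame of ledge between -0.015 and 0.055 m and y of platter in the frame of ledge between -0.16 and 0.16 m and z of platter in the frame of ledge between 0.04 and 0.085 m).
It fails at once if the white or the grey plate in the rack was moved more than 20 mm (distance of any of plate_white, plate_grey from where it was at the start of the episode above 0.02 m).
It fails at once if the mug, vase, bowl, wine bottle or a tumbler was moved more than 20 mm (distance of any of mug, vase, tumbler_a, tumbler_b, wine, bowl from where it was at the start of the episode above 0.02 m).
It also fails if it takes over 72 s, if anything falls off the work surface, if the arm or the gripper's body presses on something with over 40 N, if the wrist force passes 120 N, or if a joint passes its speed limit or range.

### The arm

A 6-joint arm with a two-finger parallel gripper is mounted at the origin on the work surface. World frame = base frame: x ahead of the robot, y to its left, z up, the work surface at z = 0. Lengths are in m, angles in rad, forces in N, time in s.
With the tool pointing down it reaches from about 0.35 to 0.975 m from the base axis. Payload 4.9 kg.
Tool frame: the origin (TCP) lies midway between the tips of the shut fingers; the grasp point (between the pads) lies 19 mm behind it; z points along the fingers, y is the line along which they close (so a half turn about z gives the same grasp; the last joint's range is limited). The gripper opens to 85 mm and grips with 20 to 120 N. Pads are 22 mm wide; open, the fingers measure 114 mm over their backs; the gripper's body (76 mm by 85 mm) begins 54 mm behind the grasp point. The pads swing forward as they close: fully open they stand 13 mm farther back than shut.
Start: joints at [-1.367, 0.053, 1.613, -0, 1.476, -0.119], TCP at [0.198, -0.593, 0.231] pointing down, gripper open.
Joint ranges: [-3.01, 3.01], [-1.01, 2.22], [0.06, 2.58], [-1.02, 4.17], [0.09, 2.62], [-3.14, 3.14]. Speed limits (rad/s): [2.57, 2.57, 3.14, 3.14, 3.14, 3.14].

### API

Orientations are given as a rotation vector (axis times angle).
In Python, from station import ctrl gives the robot as it stands. The module is installed in compiled form; this text tells all that it offers.
- The arm moves only by the shell command python3 -m handwheel 'ROWS' [OPENING] [FORCE]. ROWS is JSON, a list of rows, each a list of 2 entries, a list of its own where there are three numbers: the shift along the tool's x, y, z in cm, then the turn, a rotation vector about the tool's x, y, z in rad. In form: [[[tx, ty, tz], [ax, ay, az]], ...]. A call has 1 to 5 rows; each row is the pose to reach, as a shift and turn from the pose commanded when the call began, along the tool's axes at that moment; what a row does not reach only later rows make up. A row lasts 1/8 s, in which the tool goes at most 62.5 mm and 10.7 degrees, less where a joint would pass 70% of its speed; a pose out of reach is approached as far as the arm can. A call with a gripper value outside its range is refused whole. OPENING is the gripper's target within -1 to 1 (shut at 1, half-way at 0, fully open at -1), set as the call begins (- or left out, the last holds). The fingers move at their own pace and stop on an object; FORCE is the grip in N (left out, the last holds). Time passes only in rows, so rows that repeat a pose let the fingers close. It gives the time, the measured TCP pose, the force, the opening and the grip force at its end, in the units of the state.
- ctrl.get_obs(): the state, without advancing time (a new reading comes with each control period).
- ctrl.get_image(name): name is "scene" or "top" or "wrist"; returns the picture (400x640x3 uint8, blue, green, red); there is no depth.
- ctrl.calibration(name): a dict with "fx", "fy", "cx", "cy" (pixels), "R" (3x3) and "t" (3): a world point X has camera coordinates R X + t. Camera axes: x right, y down, z forward; pixel columns grow to the right and rows downward; lengths in m; the calibration is good to about 2 mm. The wrist camera is an equidistant fisheye: a pixel r from the principal point sees the ray r / f radians off the axis. A picture is of the moment at which its call begins: read the wrist's pose just before it. calibration takes no time and is no camera call; for the wrist camera it gives the pose at the moment of the call.
- ctrl.finish_job(): hands the job in; it is judged then, once.
Trained networks look in the newest picture that a camera, given by its name, has taken for a name from the list of things; names that differ only in an ending like _2 or _b are one class to them, and where a whole thing is asked for, a point or a joint stands for the part that bears it (a point fixed in the world has none). Each returns a list of dicts, best first, with "score" (0 to 1); they miss things now and then, are a little off and sometimes report something else, mostly with a low value. They report only what shows in the picture. A call takes as long as a camera call. They do not tell look-alikes from the thing itself.
- ctrl.look_for(camera, query): "position" ([column, row] in pixels, amid what is visible of it).
- ctrl.landmark_of(camera, query): "position" ([column, row] in pixels: a listed point, or the origin of a listed thing).
The state is a dict: "t": time; "q": joint angles; "dq": joint speeds; "effort": joint torques, N m; "tool_pos": TCP position; "tool_rot": TCP orientation; "contact_force": force on the tool from outside, world axes, zero at the start; "wrist_torque": the same for the moment, N m; "opening": finger opening in m; "grip_force": force on a finger pad.
Only numpy, scipy, OpenCV 4.12 (cv2) and the standard library are available. Lean on these libraries where they do the work, as an engineer would, in place of code of your own. Each camera call takes 0.05 s, during which the arm holds its last target. There are 200 camera calls.

## Working session

There is one attempt and no reset: what is moved stays moved. The work goes in short steps, Python scripts to look and compute and a shell command to move; the robot and the scene stay as the last step left them, time stands still between calls to the robot, and variables do not carry over. Pictures are saved under pics/ and viewed, at most 10 in all, crops included, and the job is handed in when it is done.

```bash
mkdir -p pics; cat > h.py <<'E'
import numpy as np, cv2
from scipy.spatial.transform import Rotation as Rn
from station import ctrl
def ray(c,px):
    R=np.array(c["R"]);t=np.array(c["t"])
    x=(px[0]-c["cx"])/c["fx"];y=(px[1]-c["cy"])/c["fy"]
    return -R.T@t, R.T@np.array([x,y,1.0])
def onz(c,px,z):
    o,d=ray(c,px); return o+d*(z-o[2])/d[2]
def proj(c,X):
    p=np.array(c["R"])@np.array(X)+np.array(c["t"]); return np.array([c["fx"]*p[0]/p[2]+c["cx"],c["fy"]*p[1]/p[2]+c["cy"]])
E
python3 - <<'E'
from h import *
for n in("scene","top"):
    im=ctrl.get_image(n);cv2.imwrite(f"pics/{n}0.png",im)
    c=ctrl.calibration(n);print(n,-np.array(c["R"]).T@np.array(c["t"]),c["fx"])
    for q in("platter","platter_top","ledge","ledge_tread","rail_mid","rack","plate_white","plate_grey"):
        print(q,[(np.round(d["position"]).tolist(),round(d["score"],2)) for d in ctrl.landmark_of(n,q)[:4]])
print(ctrl.get_obs())
E
```

```text
scene [ 1.03056594 -0.76451643  0.82703151] 381.34003348186445
platter [([242.0, 328.0], 0.86), ([192.0, 247.0], 0.8), ([289.0, 275.0], 0.75)]
platter_top [([236.0, 296.0], 0.73), ([176.0, 189.0], 0.72), ([278.0, 227.0], 0.55)]
ledge [([363.0, 213.0], 0.78)]
ledge_tread [([365.0, 208.0], 0.77), ([435.0, 213.0], 0.42)]
rail_mid [([383.0, 193.0], 0.89), ([331.0, 342.0], 0.71)]
rack [([290.0, 280.0], 0.7)]
plate_white [([271.0, 273.0], 0.74)]
plate_grey [([300.0, 277.0], 0.63)]
top [2.41067401e-01 1.09076398e-03 1.49764707e+00] 448.1601670577704
platter [([407.0, 301.0], 0.74), ([382.0, 208.0], 0.72), ([436.0, 198.0], 0.57)]
platter_top [([391.0, 195.0], 0.95), ([443.0, 190.0], 0.81), ([431.0, 301.0], 0.64)]
ledge [([268.0, 200.0], 0.7)]
ledge_tread [([269.0, 198.0], 0.57)]
rail_mid [([262.0, 176.0], 0.58)]
rack [([385.0, 206.0], 0.77), ([382.0, 205.0], 0.29)]
plate_white [([385.0, 218.0], 0.66), ([368.0, 143.0], 0.35)]
plate_grey [([379.0, 189.0], 0.89)]
{'t': 0.9, 'q': array([-1.36698368e+00,  5.26984727e-02,  1.61287815e+00, -5.87865242e-06,
        1.47603431e+00, -1.18999969e-01]), 'dq': array([ 5.59804316e-04, -4.73102895e-04, -5.85947020e-04,  3.97219432e-04,
       -7.18171409e-04, -5.63806864e-05]), 'effort': array([ 5.84429235e-04, -3.93681872e+01, -3.70471716e+01, -1.84982750e-04,
        3.71622618e-04, -1.32524828e-06]), 'tool_pos': array([ 0.19826692, -0.59269836,  0.23131759]), 'tool_rot': array([-3.10074111e+00, -5.04871998e-01,  1.04018216e-05]), 'contact_force': array([-0.50215687, -0.35694248,  0.69770859]), 'wrist_torque': array([-0.01168594, -0.01264791,  0.04410899]), 'grip_force': 0.0, 'opening': 0.08522981548505885}
```

View pics/scene0.png

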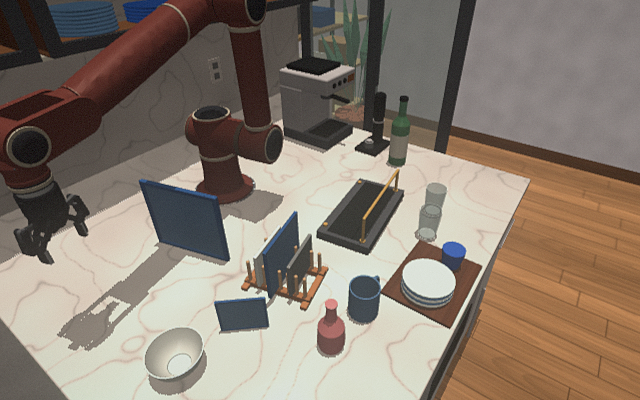

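View pics/top0.png

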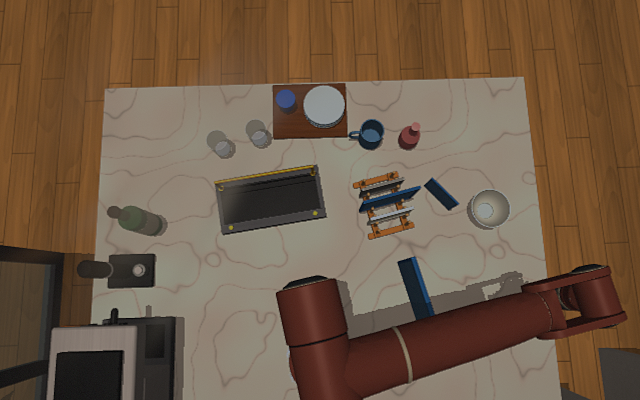

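Three platter look-alikes show in the scene view: a large one at (185,220), a small one at (242,313), and one in the rack's middle slot at (282,250). The rack one fits: it is middle-sized and stands between the white and the grey plate. In the top view it is at (390,198) and the ledge is at (270,200), with the rail at the far side. I'll confirm with one enlarged crop.

```bash
python3 - <<'E'
from h import *
a=cv2.imread("pics/scene0.png")[190:340,190:390];b=cv2.imread("pics/top0.png")[155:245,205:435]
a=cv2.resize(a,(373,280),interpolation=3);b=cv2.resize(b,(782,306),interpolation=3)
b=cv2.convertScaleAbs(b,alpha=1.5)
o=np.zeros((590,782,3),np.uint8);o[:280,:373]=a;o[284:]=b;cv2.imwrite("pics/crop.png",o)
c=ctrl.calibration("top");s=ctrl.calibration("scene")
f=lambda n,p,z:np.round(onz(n,p,z),3)
print("platter_top top/scene",f(c,(391,195),.185),f(s,(278,227),.185))
print("rail",f(c,(262,176),.12),f(s,(383,193),.12));print("tread",f(c,(269,198),.028),f(s,(365,208),.028))
print("rack",f(c,(385,206),0),f(s,(290,280),0))
E
```

```text
platter_top top/scene [ 0.494 -0.217  0.185] [ 0.483 -0.216  0.185]
rail [0.58  0.176 0.12 ] [0.591 0.164 0.12 ]
tread [0.526 0.164 0.028] [0.527 0.169 0.028]
rack [ 0.493 -0.225  0.   ] [ 0.509 -0.215  0.   ]
```

View pics/crop.png

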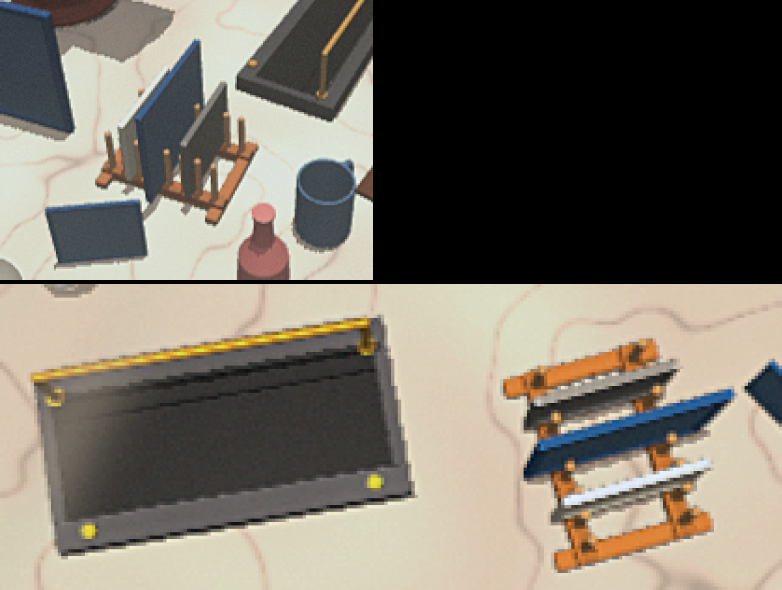

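The crop confirms it: the blue platter in the middle slot, with white in front of it and grey behind it, is the one meant. Next I'll fit the platter's top edge, the rail and the ledge precisely.

```bash
cat > fit.py <<'E'
from h import *
def line(c,mask,z):
    v,u=np.nonzero(mask); P=np.array([onz(c,(a,b),z)[:2] for a,b in zip(u,v)])
    m=P.mean(0); _,_,V=np.linalg.svd(P-m); d=V[0]; d=d if d[1]>0 else -d
    s=(P-m)@d; lo,hi=s.min(),s.max()
    mid=m+d*(lo+hi)/2
    return mid,np.degrees(np.arctan2(-d[0],d[1])),hi-lo,np.std((P-m)@np.array([-d[1],d[0]])),len(P)
if __name__=="__main__":
    for n in("top","scene"):
        im=cv2.imread(f"pics/{n}0.png");c=ctrl.calibration(n)
        hsv=cv2.cvtColor(im,cv2.COLOR_BGR2HSV);H,S,V=cv2.split(hsv)
        box=np.zeros(H.shape,bool)
        if n=="top": box[160:189,205:330]=1
        else: box[165:245,355:405]=1
        y=(H>15)&(H<35)&(S>150)&(V>90)&box
        l,k=cv2.connectedComponentsWithStats(y.astype(np.uint8),connectivity=8)[1:3]
        print(n,"rail",line(c,l==1+np.argmax(k[1:,4]),.12),k[1:,:5].tolist()[:5])
        if n=="top":
            box[:]=0;box[175:220,355:425]=1
            for t in(80,95,110):
                b=(H>98)&(H<125)&(S>120)&(V>t)&box
                print("platter",t,line(c,b,.185))
            # ledge outline from brightness
            for p in((62,545),(412,490),(383,320),(35,380)): print("corner",onz(c,(205+p[0]/3.4,155+(p[1]-284)/3.4),.031)[:2])
            for p in((88,530),(375,482)): print("screw",onz(c,(205+p[0]/3.4,155+(p[1]-284)/3.4),.031)[:2])
        else:
            for p in((200,42),(140,120)): print("scene pl top corner",onz(c,(190+p[0]/1.866,190+p[1]/1.866),.185)[:2])
E
python3 fit.py
```

```text
top rail (array([0.5907503 , 0.13881978]), np.float64(8.039598690772346), np.float64(0.2522588155328192), np.float64(0.002473961280381687), 202) [[234, 165, 80, 15, 202], [314, 171, 1, 1, 1], [311, 173, 4, 3, 7], [214, 179, 19, 5, 31]]
platter 80 (array([ 0.49615501, -0.21992848]), np.float64(13.802357089883525), np.float64(0.1752922370121155), np.float64(0.002334582150897023), 157)
platter 95 (array([ 0.49647963, -0.21984861]), np.float64(13.805534917493105), np.float64(0.17529234913470168), np.float64(0.0021138840987251183), 142)
platter 110 (array([ 0.49740854, -0.21858738]), np.float64(14.798418589995675), np.float64(0.17341389829761827), np.float64(0.0021726807622728618), 4)
corner [0.41687005 0.31547857]
corner [ 0.46090024 -0.0245542 ]
corner [ 0.63225001 -0.00107853]
corner [0.5811829  0.34371227]
screw [0.43075402 0.29042768]
screw [0.4698053 0.0112176]
scene rail (array([0.57097948, 0.26473058]), np.float64(7.929257359395751), np.float64(0.1081212203747286), np.float64(0.0012349800518418718), 20) [[386, 170, 12, 16, 20], [359, 181, 1, 1, 1]]
scene pl top corner [ 0.48463814 -0.13934041]
scene pl top corner [ 0.52449346 -0.31038132]
```

```bash
cat > go.py <<'E'
from h import *
def pose_down(yyaw):  # tool down, tool y along world yaw (deg)
    a=np.radians(yyaw); y=np.array([np.cos(a),np.sin(a),0]); z=np.array([0,0,-1.]); return Rn.from_matrix(np.c_[np.cross(y,z),y,z])
def delta(p,R,p0=None,R0=None):
    o=ctrl.get_obs()
    p0=o["tool_pos"] if p0 is None else p0; R0=Rn.from_rotvec(o["tool_rot"]) if R0 is None else R0
    return np.round(R0.inv().apply(np.array(p)-p0)*100,2).tolist(),np.round((R0.inv()*R).as_rotvec(),3).tolist()
LY=7.8; LC=np.array([.5245,.1625])
def L(x,y,z):  # ledge -> world
    a=np.radians(LY); return np.r_[LC+[x*np.cos(a)-y*np.sin(a),x*np.sin(a)+y*np.cos(a)],z]
E
python3 -c "
from go import *
print(delta([.4963,-.22,.33],pose_down(13.8)))"
```

```text
([40.09, -25.89, -9.87], [-0.0, -0.0, -1.489])
```

```bash
python3 -m handwheel '[[[0,0,-9.9],[0,0,-0.18]],[[0,0,-9.9],[0,0,-0.37]],[[13,-8.5,-9.9],[0,0,-0.55]],[[20,-13,-9.9],[0,0,-0.74]],[[27,-17,-9.9],[0,0,-0.92]]]' -1 40; python3 -c "
from go import *
print(delta([.4963,-.22,.33],pose_down(13.8)))"
```

```text
t: 1.52
tool_pos: [0.3168, -0.4454, 0.3305]
tool_rot: [2.549, 1.835, 0.0]
contact_force: [0.6, -0.0, 0.6]
opening: 0.0852
grip_force: 0.0
([27.07, 9.87, 0.05], [0.001, 0.001, -0.564])
```

```bash
python3 -m handwheel '[[[6,2,0],[0,0,-0.18]],[[12,4.4,0],[0,0,-0.36]],[[18,6.6,0],[0,0,-0.564]],[[24,8.8,0],[0,0,-0.564]],[[27.1,9.9,0],[0,0,-0.564]]]'; python3 - <<'E'
from go import *
print(delta([.4963,-.22,.33],pose_down(13.8)))
c=ctrl.calibration("wrist")
im=ctrl.get_image("wrist");cv2.imwrite("pics/w1.png",im)
print({k:np.round(v,3).tolist() for k,v in c.items()})
print(ctrl.landmark_of("wrist","platter_top"))
E
```

```text
t: 2.15
tool_pos: [0.4983, -0.2197, 0.3305]
tool_rot: [1.941, 2.47, 0.001]
contact_force: [-0.3, 0.0, -0.0]
opening: 0.0851
grip_force: 0.0
([0.02, -0.2, 0.05], [0.001, 0.0, -0.002])
{'fx': 309.707, 'fy': 309.707, 'cx': 320.891, 'cy': 199.472, 'R': [[0.971, 0.237, 0.002], [0.225, -0.925, 0.307], [0.075, -0.298, -0.952]], 't': [-0.433, -0.386, 0.371]}
[{'position': [35.8, 201.0], 'score': 0.66}, {'position': [319.6, 188.1], 'score': 0.65}, {'position': [303.5, 297.6], 'score': 0.59}]
```

View pics/w1.png

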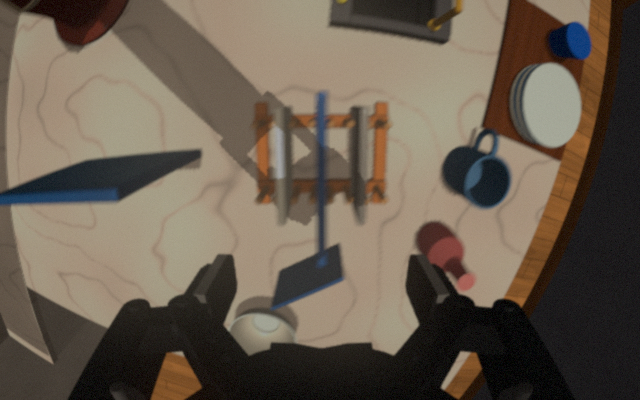

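The wrist view shows the platter's top edge running from (321,92) to (321,262), midway between the fingers (the small look-alike lies at (307,275)). I'll turn these pixels into world points.

```bash
cat >> h.py <<'E'
def fonz(c,px,z):
    R=np.array(c["R"]);t=np.array(c["t"]);d=np.array(px)-[c["cx"],c["cy"]];r=np.hypot(*d);th=r/c["fx"]
    v=R.T@np.r_[d/max(r,1e-9)*np.sin(th),np.cos(th)];o=-R.T@t;return o+v*(z-o[2])/v[2]
E
python3 - <<'E'
from go import *
c=ctrl.calibration("wrist")
im=cv2.imread("pics/w1.png").astype(int)
P=[]
for v in range(96,258,6):
    r=im[v,308:335];w=np.clip(r[:,0]-r[:,2],0,None).astype(float);w[w<25]=0
    if w.sum()>40:P.append(fonz(c,(308+(w*np.arange(27)).sum()/w.sum(),v),.185)[:2])
P=np.array(P);m=P.mean(0);d=np.linalg.svd(P-m)[2][0];d*=np.sign(d[1])
print(len(P),m,np.degrees(np.arctan2(-d[0],d[1])),np.std((P-m)@[-d[1],d[0]]))
A,B=fonz(c,(321,92),.185),fonz(c,(321,264),.185);print(A,B,(A+B)/2,np.linalg.norm(A-B),fonz(c,(319.6,188),.185))
print(delta([*((A+B)/2)[:2],.149],pose_down(13.8)))
E
```

```text
9 [ 0.48417613 -0.15878123] 13.850681852749002 0.00026630261760918997
[ 0.47793127 -0.13347608  0.185     ] [ 0.51992298 -0.30320999  0.185     ] [ 0.49892713 -0.21834304  0.185     ] 0.17485108315221937 [ 0.49852123 -0.22233714  0.185     ]
([0.07, 0.03, 18.13], [0.001, -0.001, 0.0])
```

```bash
python3 -m handwheel '[[[0,0,6],[0,0,0]],[[0,0,11],[0,0,0]],[[0,0,15],[0,0,0]],[[0,0,18.1],[0,0,0]],[[0,0,18.1],[0,0,0]]]' && python3 -m handwheel '[[[0,0,0],[0,0,0]],[[0,0,0],[0,0,0]],[[0,0,0],[0,0,0]],[[0,0,0],[0,0,0]],[[0,0,0],[0,0,0]]]' 1 40
```

```text
t: 2.88
tool_pos: [0.4947, -0.2217, 0.1462]
tool_rot: [-1.942, -2.462, 0.002]
contact_force: [0.0, 0.4, 0.6]
opening: 0.0851
grip_force: 0.0
t: 3.5
tool_pos: [0.4973, -0.2224, 0.1501]
tool_rot: [1.944, 2.467, -0.0]
contact_force: [-0.5, -0.2, 3.5]
opening: 0.0094
grip_force: 41.2
```

```bash
python3 -m handwheel '[[[0,0,0],[0,0,0]],[[0,0,-0.5],[0,0,0]],[[0,0,-1.5],[0,0,0]],[[0,0,-3],[0,0,0]],[[0,0,-4.5],[0,0,0]]]'
```

```text
t: 4.12
tool_pos: [0.4971, -0.2221, 0.1954]
tool_rot: [1.944, 2.467, 0.0]
contact_force: [-0.4, 0.3, -6.0]
opening: 0.0094
grip_force: 39.8
```

```bash
python3 -m handwheel '[[[0,0,-2],[0,0,0]],[[0,0,-4],[0,0,0]],[[0,0,-6],[0,0,0]],[[0,0,-8],[0,0,0]],[[0,0,-10],[0,0,0]]]' - 60; python3 -c "
from go import *
print(L(-.038,0,.295));print(delta(L(-.038,-.004,.295),pose_down(7.8)))"
```

```text
t: 4.75
tool_pos: [0.4971, -0.2221, 0.2957]
tool_rot: [1.944, 2.467, 0.0]
contact_force: [-0.3, 0.8, -4.9]
opening: 0.0091
grip_force: 62.0
[0.48685158 0.15734281 0.295     ]
([36.74, 7.84, 0.07], [0.0, 0.0, 0.1])
```

```bash
python3 -m handwheel '[[[2,0.4,0],[0,0,0]],[[6,1.3,0],[0,0,0.02]],[[11,2.4,0],[0,0,0.04]],[[16,3.4,0],[0,0,0.05]],[[21,4.5,0],[0,0,0.06]]]' && python3 -m handwheel '[[[5,1,0],[0,0,0.02]],[[10,2,0],[0,0,0.03]],[[14,3,0],[0,0,0.04]],[[15.8,3,0],[0,0,0.04]],[[15.8,3,0],[0,0,0.04]]]'; python3 -c "
from go import *
print(delta(L(-.038,-.004,.175),pose_down(7.8)))"
```

```text
t: 5.38
tool_pos: [0.4907, -0.0051, 0.2937]
tool_rot: [-2.017, -2.407, 0.0]
contact_force: [0.7, 0.6, -5.8]
opening: 0.0096
grip_force: 62.1
t: 6.0
tool_pos: [0.4927, 0.1544, 0.2937]
tool_rot: [-2.062, -2.369, 0.002]
contact_force: [0.5, -0.6, -6.2]
opening: 0.0091
grip_force: 62.1
([-0.03, -0.52, 11.87], [-0.002, 0.0, 0.002])
```

```bash
python3 -m handwheel '[[[0,-0.5,2],[0,0,0]],[[0,-0.5,5],[0,0,0]],[[0,-0.5,9],[0,0,0]],[[0,-0.5,11.3],[0,0,0]],[[0,-0.5,11.8],[0,0,0]]]'; python3 - <<'E'
from go import *
a=ctrl.get_image("top")[150:250,200:340];b=ctrl.get_image("scene")[150:270,290:430]
a=cv2.convertScaleAbs(a,alpha=1.6)
o=np.zeros((480,780,3),np.uint8);o[:300,:420]=cv2.resize(a,(420,300),interpolation=3);o[:308,421:421+359]=cv2.resize(b,(359,308),interpolation=3)
cv2.imwrite("pics/p2.png",o)
c=ctrl.calibration("scene")
for x in(-.038,-.015): print(x,[(proj(c,L(x,y,.0305))-[290,150])*2.566+[421,0] for y in(-.09,.09)])
E
```

```text
t: 6.62
tool_pos: [0.4863, 0.1512, 0.1725]
tool_rot: [-2.065, -2.362, 0.008]
contact_force: [-0.2, -0.0, -4.6]
opening: 0.009
grip_force: 62.1
-0.038 [array([555.03121673, 178.21526988]), array([609.82562249, 107.69263933])]
-0.015 [array([571.18275156, 183.41155301]), array([624.80633629, 111.95437048])]
```

View pics/p2.png

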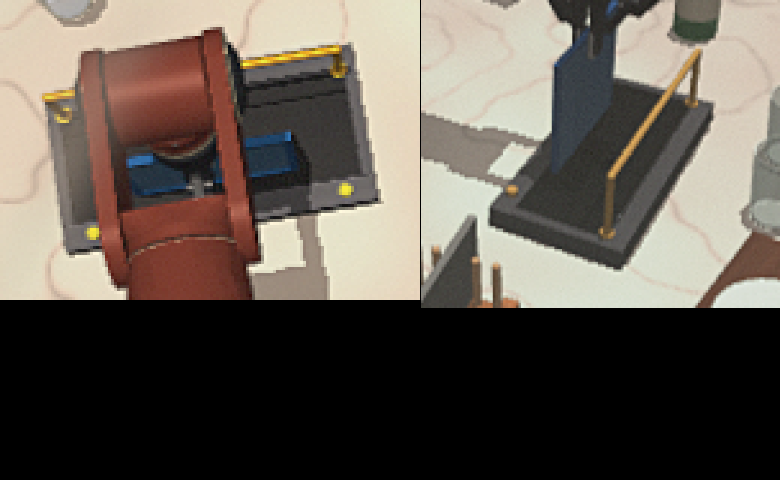

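The platter hangs upright over the front of the tread: in the scene panel its near bottom corner is at (556,170), where I predict it. Along the ledge it is centred, so I can lower it by feel.

```bash
python3 -m handwheel '[[[0,0,0.4],[0,0,0]],[[0,0,0.8],[0,0,0]],[[0,0,1.1],[0,0,0]],[[0,0,1.1],[0,0,0]],[[0,0,1.1],[0,0,0]]]';python3 -m handwheel '[[[0,0,0.05],[0,0,0]],[[0,0,0.1],[0,0,0]],[[0,0,0.1],[0,0,0]]]'; python3 -m handwheel '[[[0,0,0.05],[0,0,0]],[[0,0,0.1],[0,0,0]],[[0,0,0.1],[0,0,0]]]'
```

```text
t: 7.35
tool_pos: [0.4887, 0.1528, 0.1655]
tool_rot: [2.065, 2.367, 0.0]
contact_force: [0.1, -0.0, -5.1]
opening: 0.0093
grip_force: 62.0
t: 7.72
tool_pos: [0.4886, 0.1527, 0.1643]
tool_rot: [-2.065, -2.367, 0.0]
contact_force: [0.3, -0.4, -6.1]
opening: 0.009
grip_force: 62.0
t: 8.1
tool_pos: [0.4886, 0.1527, 0.1632]
tool_rot: [-2.065, -2.367, 0.0]
contact_force: [0.0, 0.0, -5.7]
opening: 0.0091
grip_force: 62.0
```

```bash
python3 -m handwheel '[[[0,0,0.1],[0,0,0]],[[0,0,0.2],[0,0,0]],[[0,0,0.2],[0,0,0]]]' | grep -E "pos|contact";python3 -m handwheel '[[[0,0,0.07],[0,0,0]],[[0,0,0.1],[0,0,0]],[[0,0,0.1],[0,0,0]]]'| grep -E "pos|contact"; python3 -m handwheel '[[[0,0,0.05],[0,0,0]],[[0,0,0.1],[0,0,0]],[[0,0,0.1],[0,0,0]]]'| grep -E "pos|contact"
```

```text
tool_pos: [0.4885, 0.1526, 0.1611]
contact_force: [-0.4, 0.5, -5.5]
tool_pos: [0.4886, 0.1527, 0.1603]
contact_force: [-0.0, -0.4, -5.6]
tool_pos: [0.4886, 0.1526, 0.1592]
contact_force: [-0.1, -0.3, -5.7]
```

```bash
python3 -m handwheel '[[[0,0,0.05],[0,0,0]],[[0,0,0.1],[0,0,0]],[[0,0,0.1],[0,0,0]]]' | grep -E "pos|contact";python3 -m handwheel '[[[0,0,0.04],[0,0,0]],[[0,0,0.05],[0,0,0]],[[0,0,0.05],[0,0,0]]]'| grep -E "pos|contact"; python3 -m handwheel '[[[0,0,0.03],[0,0,0]],[[0,0,0.05],[0,0,0]],[[0,0,0.05],[0,0,0]]]'| grep -E "pos|contact"
```

```text
tool_pos: [0.4886, 0.1527, 0.1583]
contact_force: [0.4, -0.2, -5.4]
tool_pos: [0.4887, 0.1528, 0.1581]
contact_force: [-0.3, 0.6, -3.6]
tool_pos: [0.4889, 0.1528, 0.1581]
contact_force: [-1.3, 1.2, 1.8]
```

Contact is at TCP z ≈ 0.158, about 10 N/mm stiff, with a light preload of about 7 N. I'll slide back to just before the range where the groove can be.

```bash
cat > guard.py <<'E'
import sys
from go import *
o=ctrl.get_obs();a=np.radians(LY);f=o["contact_force"];d=o["tool_pos"][:2]-LC
print("t %.1f Lx %.1f Ly %.1f z %.1f | Fx %.1f Fz %.1f"%(o["t"],1e3*(d@[np.cos(a),np.sin(a)]),1e3*(d@[-np.sin(a),np.cos(a)]),1e3*o["tool_pos"][2],f[:2]@[np.cos(a),np.sin(a)],f[2]),"Tq",np.round(Rn.from_rotvec(o["tool_rot"]).inv().apply(o["wrist_torque"]),2))
lo,hi,fx=map(float,sys.argv[1:4]); sys.exit(not(lo<f[2]<hi and f[:2]@[np.cos(a),np.sin(a)]>-fx))
E
python3 guard.py -9 9 9; python3 -m handwheel '[[[0,0.1,0],[0,0,0]],[[0,0.3,0],[0,0,0]],[[0,0.5,0],[0,0,0]],[[0,0.5,0],[0,0,0]]]'>/dev/null; python3 guard.py -4.5 10 9 && python3 -m handwheel '[[[0,0.2,0],[0,0,0]],[[0,0.5,0],[0,0,0]],[[0,0.8,0],[0,0,0]],[[0,1,0],[0,0,0]],[[0,1,0],[0,0,0]]]' >/dev/null; python3 guard.py -4.5 10 9
```

```text
t 10.3 Lx -36.5 Ly -4.8 z 158.1 | Fx -1.1 Fz 1.8 Tq [0.57 0.06 0.01]
t 10.8 Lx -33.7 Ly -4.8 z 158.1 | Fx -9.6 Fz 9.8 Tq [2.77 0.08 0.02]
t 10.8 Lx -33.7 Ly -4.8 z 158.1 | Fx -9.6 Fz 9.8 Tq [2.77 0.08 0.02]
```

```bash
python3 -m handwheel '[[[0,0,-0.05],[0,0,0]],[[0,0,-0.08],[0,0,0]],[[0,0,-0.08],[0,0,0]]]'>/dev/null; python3 guard.py -4.5 10 9 ; python3 -m handwheel '[[[0,0.2,0],[0,0,0]],[[0,0.3,0],[0,0,0]],[[0,0.4,0],[0,0,0]],[[0,0.4,0],[0,0,0]]]' >/dev/null; python3 guard.py -4.5 10 9
```

```text
t 11.2 Lx -33.9 Ly -4.7 z 158.2 | Fx -8.2 Fz 6.9 Tq [2.49 0.08 0.02]
t 11.7 Lx -29.9 Ly -4.9 z 158.2 | Fx -8.4 Fz 7.1 Tq [2.5  0.02 0.01]
```

```bash
python3 -m handwheel '[[[0,0.1,-0.05],[0,0,0]],[[0,0.2,-0.1],[0,0,0]],[[0,0.3,-0.12],[0,0,0]],[[0,0.3,-0.12],[0,0,0]]]'>/dev/null; python3 guard.py -4.5 10 9 && python3 -m handwheel '[[[0,0.2,0],[0,0,0]],[[0,0.4,0],[0,0,0]],[[0,0.6,0],[0,0,0]],[[0,0.8,0],[0,0,0]],[[0,0.8,0],[0,0,0]]]' >/dev/null; python3 guard.py -4.5 10 9
```

```text
t 12.2 Lx -24.9 Ly -5.0 z 158.4 | Fx 0.2 Fz -6.2 Tq [ 0.06 -0.04 -0.05]
t 12.2 Lx -24.9 Ly -5.0 z 158.4 | Fx 0.2 Fz -6.2 Tq [ 0.06 -0.04 -0.05]
```

```bash
python3 -m handwheel '[[[0,0,0.04],[0,0,0]],[[0,0,0.06],[0,0,0]],[[0,0,0.06],[0,0,0]]]'>/dev/null; python3 guard.py -4.5 10 9 && python3 -m handwheel '[[[0,0.2,0],[0,0,0]],[[0,0.4,0],[0,0,0]],[[0,0.6,0],[0,0,0]],[[0,0.8,0],[0,0,0]],[[0,0.8,0],[0,0,0]]]' >/dev/null; python3 guard.py -4.5 10 9
```

```text
t 12.6 Lx -24.9 Ly -4.9 z 158.6 | Fx 0.4 Fz -5.8 Tq [-0.03 -0.02  0.03]
t 12.6 Lx -24.9 Ly -4.9 z 158.6 | Fx 0.4 Fz -5.8 Tq [-0.03 -0.02  0.03]
```

```bash
python3 -m handwheel '[[[0,0,0.03],[0,0,0]],[[0,0,0.05],[0,0,0]],[[0,0,0.05],[0,0,0]]]'>/dev/null; python3 guard.py -4.5 10 9 && python3 -m handwheel '[[[0,0.2,0],[0,0,0]],[[0,0.4,0],[0,0,0]],[[0,0.6,0],[0,0,0]],[[0,0.8,0],[0,0,0]],[[0,0.8,0],[0,0,0]]]' >/dev/null; python3 guard.py -4.5 10 9
```

```text
t 13.0 Lx -24.9 Ly -4.9 z 158.2 | Fx -0.4 Fz -5.8 Tq [ 0.02 -0.03 -0.02]
t 13.0 Lx -24.9 Ly -4.9 z 158.2 | Fx -0.4 Fz -5.8 Tq [ 0.02 -0.03 -0.02]
```

```bash
python3 -m handwheel '[[[0,0,0.03],[0,0,0]],[[0,0,0.05],[0,0,0]],[[0,0,0.05],[0,0,0]]]'>/dev/null; python3 guard.py -4.5 10 9 && python3 -m handwheel '[[[0,0.2,0],[0,0,0]],[[0,0.4,0],[0,0,0]],[[0,0.6,0],[0,0,0]],[[0,0.8,0],[0,0,0]],[[0,0.8,0],[0,0,0]]]' >/dev/null; python3 guard.py -4.5 10 9
```

```text
t 13.3 Lx -24.7 Ly -4.8 z 158.1 | Fx -1.9 Fz -3.0 Tq [0.23 0.06 0.  ]
t 14.0 Lx -17.1 Ly -4.9 z 158.2 | Fx -4.4 Fz 2.4 Tq [1.37 0.   0.  ]
```

```bash
python3 -m handwheel '[[[0,0.2,0],[0,0,0]],[[0,0.5,0],[0,0,0]],[[0,0.8,0],[0,0,0]],[[0,1,0],[0,0,0]],[[0,1,0],[0,0,0]]]' >/dev/null; python3 guard.py -3.5 10 9 && python3 -m handwheel '[[[0,0.2,0],[0,0,0]],[[0,0.4,0],[0,0,0]],[[0,0.6,0],[0,0,0]],[[0,0.6,0],[0,0,0]]]' >/dev/null; python3 guard.py -3.5 10 9
```

```text
t 14.6 Lx -7.4 Ly -4.9 z 158.2 | Fx -5.0 Fz 3.2 Tq [ 1.62 -0.04 -0.01]
t 15.1 Lx -1.2 Ly -4.9 z 158.2 | Fx -5.3 Fz 2.2 Tq [ 1.57 -0.11  0.01]
```

Now I'll make guarded 2 mm steps that stop on any change of force: Fz below -3.5, or a side force over 9 N.

```bash
g(){ python3 guard.py -2.5 9 8; }
python3 -m handwheel '[[[0,0.1,0],[0,0,0]],[[0,0.2,0],[0,0,0]],[[0,0.2,0],[0,0,0]]]' >/dev/null; g && python3 -m handwheel '[[[0,0.1,0],[0,0,0]],[[0,0.2,0],[0,0,0]],[[0,0.2,0],[0,0,0]]]' >/dev/null && g && python3 -m handwheel '[[[0,0.1,0],[0,0,0]],[[0,0.2,0],[0,0,0]],[[0,0.2,0],[0,0,0]]]' >/dev/null && g && python3 -m handwheel '[[[0,0.1,0],[0,0,0]],[[0,0.2,0],[0,0,0]],[[0,0.2,0],[0,0,0]]]' >/dev/null && g && python3 -m handwheel '[[[0,0.1,0],[0,0,0]],[[0,0.2,0],[0,0,0]],[[0,0.2,0],[0,0,0]]]' >/dev/null && g && python3 -m handwheel '[[[0,0.1,0],[0,0,0]],[[0,0.2,0],[0,0,0]],[[0,0.2,0],[0,0,0]]]' >/dev/null && g
```

```text
t 15.5 Lx 0.3 Ly -4.9 z 158.2 | Fx -7.0 Fz 5.0 Tq [ 2.   -0.05  0.01]
t 15.8 Lx 2.4 Ly -4.9 z 158.2 | Fx -6.6 Fz 4.4 Tq [ 1.87 -0.02  0.05]
t 16.2 Lx 4.2 Ly -4.9 z 158.2 | Fx -7.6 Fz 5.2 Tq [2.12 0.02 0.03]
t 16.6 Lx 6.4 Ly -4.9 z 158.2 | Fx -6.1 Fz 4.6 Tq [ 1.86 -0.   -0.02]
t 17.0 Lx 8.2 Ly -4.9 z 158.2 | Fx -7.1 Fz 4.6 Tq [ 2.09 -0.05  0.05]
t 17.4 Lx 10.4 Ly -4.9 z 158.2 | Fx -6.3 Fz 4.6 Tq [ 1.9  -0.03  0.06]
```

```bash
g(){ python3 guard.py -1 9 9.5; }
python3 -m handwheel '[[[0,0.1,0],[0,0,0]],[[0,0.2,0],[0,0,0]],[[0,0.2,0],[0,0,0]]]' >/dev/null; g && python3 -m handwheel '[[[0,0.1,0],[0,0,0]],[[0,0.2,0],[0,0,0]],[[0,0.2,0],[0,0,0]]]' >/dev/null && g && python3 -m handwheel '[[[0,0.1,0],[0,0,0]],[[0,0.2,0],[0,0,0]],[[0,0.2,0],[0,0,0]]]' >/dev/null && g && python3 -m handwheel '[[[0,0.1,0],[0,0,0]],[[0,0.2,0],[0,0,0]],[[0,0.2,0],[0,0,0]]]' >/dev/null && g && python3 -m handwheel '[[[0,0.1,0],[0,0,0]],[[0,0.2,0],[0,0,0]],[[0,0.2,0],[0,0,0]]]' >/dev/null && g && python3 -m handwheel '[[[0,0.1,0],[0,0,0]],[[0,0.2,0],[0,0,0]],[[0,0.2,0],[0,0,0]]]' >/dev/null && g
```

```text
t 17.7 Lx 12.2 Ly -4.9 z 158.2 | Fx -6.4 Fz 5.5 Tq [ 2.06 -0.07  0.06]
t 18.1 Lx 14.5 Ly -4.8 z 158.2 | Fx -6.8 Fz 3.3 Tq [ 1.8  -0.01  0.05]
t 18.5 Lx 16.2 Ly -4.9 z 158.2 | Fx -7.1 Fz 4.7 Tq [ 2.08 -0.06 -0.02]
t 18.9 Lx 18.4 Ly -4.9 z 158.2 | Fx -6.0 Fz 4.3 Tq [ 1.88 -0.01 -0.01]
t 19.2 Lx 20.2 Ly -4.9 z 158.2 | Fx -7.1 Fz 4.8 Tq [ 2.09 -0.05  0.05]
t 19.6 Lx 22.4 Ly -4.9 z 158.2 | Fx -6.0 Fz 3.5 Tq [ 1.81 -0.04  0.01]
```

```bash
g(){ python3 guard.py -1 9 9.5; }
python3 -m handwheel '[[[0,0.1,0],[0,0,0]],[[0,0.2,0],[0,0,0]],[[0,0.2,0],[0,0,0]]]' >/dev/null; g && python3 -m handwheel '[[[0,0.1,0],[0,0,0]],[[0,0.2,0],[0,0,0]],[[0,0.2,0],[0,0,0]]]' >/dev/null && g && python3 -m handwheel '[[[0,0.1,0],[0,0,0]],[[0,0.2,0],[0,0,0]],[[0,0.2,0],[0,0,0]]]' >/dev/null && g && python3 -m handwheel '[[[0,0.1,0],[0,0,0]],[[0,0.2,0],[0,0,0]],[[0,0.2,0],[0,0,0]]]' >/dev/null && g && python3 -m handwheel '[[[0,0.1,0],[0,0,0]],[[0,0.2,0],[0,0,0]],[[0,0.2,0],[0,0,0]]]' >/dev/null && g && python3 -m handwheel '[[[0,0.1,0],[0,0,0]],[[0,0.2,0],[0,0,0]],[[0,0.2,0],[0,0,0]]]' >/dev/null && g
```

```text
t 20.0 Lx 24.5 Ly -4.9 z 158.2 | Fx -5.8 Fz 3.1 Tq [ 1.75 -0.04 -0.  ]
t 20.4 Lx 26.5 Ly -4.9 z 158.1 | Fx -5.8 Fz 3.3 Tq [ 1.78 -0.01  0.  ]
t 20.7 Lx 28.5 Ly -4.9 z 158.1 | Fx -5.4 Fz 2.8 Tq [ 1.82 -0.08  0.07]
t 21.1 Lx 30.5 Ly -4.9 z 158.0 | Fx -5.2 Fz 2.8 Tq [ 1.73 -0.04  0.12]
t 21.5 Lx 33.3 Ly -4.9 z 156.7 | Fx -0.7 Fz -6.0 Tq [0.07 0.05 0.03]
```

The reading fell to hanging weight at Lx ≈ 33, so the edge is over the groove. I'll lower it in without further travel.

```bash
g(){ python3 guard.py -9 2 6; }
python3 -m handwheel '[[[0,0,0.1],[0,0,0]],[[0,0,0.2],[0,0,0]],[[0,0,0.2],[0,0,0]]]' >/dev/null; g && python3 -m handwheel '[[[0,0,0.1],[0,0,0]],[[0,0,0.2],[0,0,0]],[[0,0,0.2],[0,0,0]]]' >/dev/null && g && python3 -m handwheel '[[[0,0,0.1],[0,0,0]],[[0,0,0.15],[0,0,0]],[[0,0,0.15],[0,0,0]]]' >/dev/null && g && python3 -m handwheel '[[[0,0,0.06],[0,0,0]],[[0,0,0.1],[0,0,0]],[[0,0,0.1],[0,0,0]]]' >/dev/null && g
```

```text
t 21.9 Lx 33.1 Ly -4.9 z 155.4 | Fx 0.6 Fz -6.6 Tq [-0.02  0.01  0.05]
t 22.2 Lx 33.1 Ly -4.9 z 153.6 | Fx -0.5 Fz -4.8 Tq [-0.02  0.01  0.04]
t 22.6 Lx 33.1 Ly -4.9 z 152.2 | Fx -0.7 Fz -5.9 Tq [-0.06  0.01 -0.02]
t 23.0 Lx 33.1 Ly -4.9 z 151.1 | Fx 0.6 Fz -5.4 Tq [0.02 0.02 0.04]
```

```bash
g(){ python3 guard.py -9 2 4; }
python3 -m handwheel '[[[0,0.3,0],[0.025,0,0]],[[0,0.65,0.02],[0.05,0,0]],[[0,0.98,0.04],[0.075,0,0]],[[0,1.3,0.06],[0.1,0,0]],[[0,1.3,0.06],[0.1,0,0]]]' >/dev/null; g && python3 -m handwheel '[[[0,0.2,0],[0.015,0,0]],[[0,0.4,0.01],[0.03,0,0]],[[0,0.4,0.01],[0.03,0,0]]]' >/dev/null && g && python3 -m handwheel '[[[0,0.2,0],[0.015,0,0]],[[0,0.4,0.01],[0.03,0,0]],[[0,0.4,0.01],[0.03,0,0]]]' >/dev/null && g && python3 -m handwheel '[[[0,0.13,0],[0.01,0,0]],[[0,0.26,0],[0.02,0,0]],[[0,0.26,0],[0.02,0,0]]]' >/dev/null && g
```

```text
t 23.6 Lx 46.3 Ly -4.9 z 150.3 | Fx -1.7 Fz -4.2 Tq [ 0.33  0.06 -0.14]
t 24.0 Lx 50.0 Ly -4.9 z 149.9 | Fx -1.6 Fz -5.6 Tq [ 0.41 -0.05 -0.14]
t 24.4 Lx 54.0 Ly -4.9 z 149.4 | Fx -3.2 Fz -3.4 Tq [ 0.71  0.12 -0.19]
t 24.7 Lx 56.6 Ly -4.9 z 149.1 | Fx -4.1 Fz -4.6 Tq [ 0.88  0.12 -0.26]
```

```bash
python3 - <<'E'
from go import *
a=ctrl.get_image("top")[150:250,200:340];b=ctrl.get_image("scene")[150:250,300:420]
a=cv2.convertScaleAbs(a,alpha=1.6)
o=np.zeros((600,780,3),np.uint8);o[:600,:720]=cv2.resize(b,(720,600),interpolation=3)
cv2.imwrite("pics/p3.png",o)
E
```

```text
(no output)
```

View pics/p3.png

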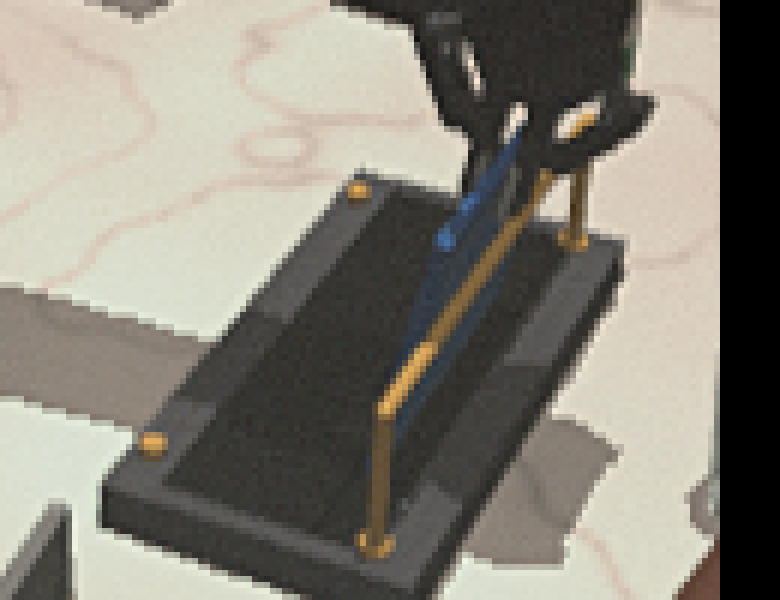

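The platter leans with its edge in the groove, and its back face lies along the rail near (430,350). I'll lean it slightly more and set it down on the groove floor.

```bash
g(){ python3 guard.py -9 3 8; }
python3 -m handwheel '[[[0,0.13,0],[0.01,0,0]],[[0,0.26,0],[0.02,0,0]],[[0,0.26,0],[0.02,0,0]]]' >/dev/null; g && python3 -m handwheel '[[[0,0,0.05],[0,0,0]],[[0,0,0.1],[0,0,0]],[[0,0,0.1],[0,0,0]]]' >/dev/null && g && python3 -m handwheel '[[[0,0,0.03],[0,0,0]],[[0,0,0.05],[0,0,0]],[[0,0,0.05],[0,0,0]]]' >/dev/null && g
```

```text
t 25.2 Lx 57.7 Ly -4.9 z 149.0 | Fx -9.8 Fz -0.4 Tq [ 1.83 -0.05 -0.25]
```

```bash
g(){ python3 guard.py -9 -1 7; }
python3 -m handwheel '[[[0,-0.06,0],[-0.005,0,0]],[[0,-0.13,0],[-0.01,0,0]],[[0,-0.13,0],[-0.01,0,0]]]' >/dev/null; g && python3 -m handwheel '[[[0,0,0.03],[0,0,0]],[[0,0,0.05],[0,0,0]],[[0,0,0.05],[0,0,0]]]' >/dev/null && g && python3 -m handwheel '[[[0,0,0.03],[0,0,0]],[[0,0,0.05],[0,0,0]],[[0,0,0.05],[0,0,0]]]' >/dev/null && g
```

```text
t 25.6 Lx 57.2 Ly -4.8 z 149.0 | Fx -6.0 Fz -3.6 Tq [ 1.03 -0.05 -0.27]
t 25.9 Lx 57.2 Ly -4.9 z 149.0 | Fx -6.7 Fz -1.7 Tq [ 1.24 -0.03 -0.31]
t 26.3 Lx 57.2 Ly -4.9 z 149.0 | Fx -7.5 Fz 1.0 Tq [ 1.36 -0.01 -0.27]
```

```bash
python3 -m handwheel '[[[0,-0.05,0],[0,0,0]],[[0,-0.1,0],[0,0,0]],[[0,-0.1,0],[0,0,0]]]' - 20 >/dev/null; python3 guard.py -9 3 7; python3 -m handwheel '[[[0,0,0],[0,0,0]],[[0,0,0],[0,0,0]],[[0,0,0],[0,0,0]],[[0,0,0],[0,0,0]]]' 0.3 20 ; python3 guard.py -9 3 7
```

```text
t 26.7 Lx 57.0 Ly -4.9 z 148.8 | Fx -3.9 Fz -0.9 Tq [ 0.76  0.04 -0.32]
t: 27.2
tool_pos: [0.5818, 0.1654, 0.1484]
tool_rot: [-1.979, -2.268, 0.215]
contact_force: [-0.2, -0.1, 0.2]
opening: 0.0302
grip_force: 0.0
t 27.2 Lx 57.1 Ly -4.9 z 148.4 | Fx -0.2 Fz 0.2 Tq [-0.15 -0.03  0.01]
```

Released with no residual force. I'll withdraw along the fingers and then check.

```bash
python3 -m handwheel '[[[0,0,-1],[0,0,0]],[[0,0,-3],[0,0,0]],[[0,0,-6],[0,0,0]],[[0,0,-10],[0,0,0]],[[0,0,-15],[0,0,0]]]'; python3 -m handwheel '[[[0,-3,-3],[0,0,0]],[[0,-6,-6],[0,0,0]],[[0,-10,-6],[0,0,0]],[[0,-14,-6],[0,0,0]],[[0,-14,-6],[0,0,0]]]'|head -2; python3 - <<'E'
from go import *
b=ctrl.get_image("scene");cv2.imwrite("pics/s4.png",b)
b=b[140:260,280:430];cv2.imwrite("pics/p4.png",cv2.resize(b,(750,600),interpolation=3))
c=ctrl.calibration("scene")
for p in ctrl.landmark_of("scene","platter_top")[:3]: print(p, (onz(c,p["position"],.182)[:2]-LC)@[np.cos(np.radians(LY)),np.sin(np.radians(LY))])
E
```

```text
t: 27.82
tool_pos: [0.6095, 0.1692, 0.2975]
tool_rot: [-1.978, -2.267, 0.216]
contact_force: [0.5, 0.9, 0.4]
opening: 0.0295
grip_force: 0.0
t: 28.45
tool_pos: [0.4834, 0.1522, 0.3844]
{'position': [384.8, 174.9], 'score': 0.77} 0.06299054562630152
{'position': [237.6, 299.7], 'score': 0.67} -0.03857651913743466
{'position': [176.3, 189.0], 'score': 0.58} -0.46487976486676863
```

View pics/p4.png

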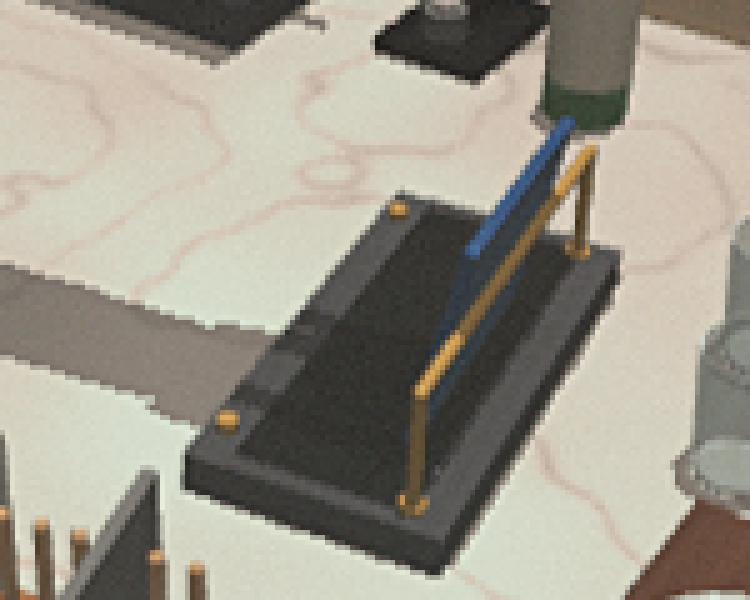

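The platter leans on the rail, parallel to it, with its top edge running from (472,250) to (570,122). Its top is about 63 mm behind the ledge's middle, inside the 55 to 100 mm window, and the gripper is well clear.

```bash
python3 -c "
from station import ctrl
print(ctrl.finish_job())"
```

```text
the job is handed in; nothing more can be done
None
```

The platter is in the groove, leaning on the brass rail and released; I handed the job in about 29 s into the 72 s limit and got no verdict back. During the slide there was one brief lift of about 1 mm off the front third of the tread while I was reducing the pressure.

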